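# Set the phone jig to its preset width

### The job

Set the phone-holding jig to its preset width: pull the red sprung knob outward along its leaning shaft until its pointer pin is clear of the notch it sits in, turn it clockwise (as seen facing the knob) to the next notch, the one with the yellow mark, and let it snap fully home there. Let go of the knob and leave the phone frame in the jig and the other things on the counter where they are.

Things in the scene. Friction and masses are not known exactly. Their poses are not given: they have to be found in the camera images.
- knob_grip (a point): Centre of the red knob's grip bar: 66 mm long (x), 18 mm wide (y, the way to pinch it), 28 mm high along the shaft (z, this point at mid-height), sides flat. z runs outward along the shaft, which leans 35 degrees from vertical; x points the way the orange pin points (white line on the bar). Bar underside: 18 mm above the ring of blocks when home, with an 18 mm round shaft below it.
- pin_tip (a point): Tip of the orange pointer pin, which turns and moves with the knob: 7 mm thick, sticking out radially to 46 mm from the shaft's axis, its centre line 36.5 mm below knob_grip along the shaft. Same axes as knob_grip. Knob and shaft weigh 0.15 to 0.25 kg.
- pull (a joint): How far the knob is pulled outward along its shaft, m: 0 = fully home (pin at the bottom of a notch), 0.008 = pin riding on top of the ring of blocks, 0.014 = end stop. A spring pulls it home with about 6 N at 0 and 9.5 N at the end stop.
- turn (a joint): Turn of the knob about its shaft, rad, growing clockwise seen facing the knob: about 0 at the start, in the first notch; end stops -0.2 and 1.9. The second notch lies anywhere from 0.87 to 1.40, set anew each time and not reported; a gap in the dark blocks with a yellow mark outside it shows it. Let go between notches, the knob keeps its angle by light friction, pressed inward by its spring.
- dial_face (a point): Centre of the round blue dial face (104 mm across, tilted square to the shaft), on the knob's axis, 44 mm below knob_grip along the shaft when home, 100 mm above the counter. Its axes are the jig's: x level, away from the jig's front, z up; the shaft leans from vertical towards -x. The jig is bolted down.
- frame: Phone frame, 72 x 150 x 8 mm, lying loose on the jig's bed behind the dial, between the fixed jaw and the moving jaw (which is linked to the knob and opens by itself as the knob turns, up to 27 mm). Origin: centre of its underside, long side along y. Leave it there.
- jig: The jig: 270 x 200 mm plate bolted to the counter, origin under it, x away from its front. On its dial a ring of 12 mm high steel blocks spans 30 to 44 mm from the axis, with just two notches, each 11 mm wide, 8 mm deep, square-sided: the pin has about 0.05 rad play either way in one and can drop in only there; elsewhere the ring is level.
- frame_stack: Bystander: banded stack of phone frames, 75 x 153 x 77 mm, standing or lying on the counter (origin at the centre of its underside). Do not disturb it.
- calculator: Bystander: calculator, 110 x 150 x 19 mm, standing or lying on the counter (origin at the centre of its underside). Do not disturb it.
- screwdriver: Bystander: red screwdriver, 170 mm long, standing or lying on the counter (origin at the centre of its underside). Do not disturb it.
- cutters: Bystander: red-handled cutters, about 150 mm long, standing or lying on the counter (origin at the centre of its underside). Do not disturb it.
- bottle: Bystander: green bottle, 64 mm across, 200 mm high, standing or lying on the counter (origin at the centre of its underside). Do not disturb it.
- parts_tray: Bystander: blue parts tray, 120 x 160 x 30 mm, standing or lying on the counter (origin at the centre of its underside). Do not disturb it.
- lighter: Bystander: green lighter, 95 mm long, standing or lying on the counter (origin at the centre of its underside). Do not disturb it.
Mind the look-alikes: they are no part of the job. There is more than one size of the frame; the one meant has the size given above.

How it is judged:
On the way, in this order (a step that is already met when the one before it is completed fails the run):
1. the knob is pulled out until its pin is clear of the first notch (value of joint pull above 0.0075 m and value of joint turn below 0.3 rad), for 0.1 s.
2. the knob is turned clockwise out of the first notch, pin on or above the ring (value of joint pull above 0.006 m and value of joint turn above 0.5 rad), for 0.1 s.
At the end, for the whole second after the job is handed in: The knob sits in the second notch: its turn reads 0.75 to 1.52 rad and it is within 2 mm of fully home, still and let go; the phone frame lies within 20 mm of where it started. The other things lie within 30 mm of where they started (value of joint pull below 0.002 m and value of joint turn between 0.75 and 1.52 rad and velocity of joint turn between -0.1 and 0.1 rad/s and distance of frame from where it was at the start of the episode below 0.02 m and linear speed of frame below 0.02 m/s and distance of each of frame_stack, calculator, screwdriver, cutters, bottle, parts_tray, lighter from where it was at the start of the episode below 0.03 m); the robot touches nothing.
It fails at once if the phone frame is shifted more than 20 mm (distance of frame from where it was at the start of the episode above 0.02 m).
It fails at once if another thing on the counter is shifted more than 30 mm (distance of any of frame_stack, calculator, screwdriver, cutters, bottle, parts_tray, lighter from where it was at the start of the episode above 0.03 m).
It also fails if it takes over 48 s, if anything falls off the work surface, if the arm or the gripper's body presses on something with over 40 N, if the wrist force passes 120 N, or if a joint passes its speed limit or range.

### The arm

A 7-joint arm with a two-finger parallel gripper is mounted at the origin on the work surface. World frame = base frame: x ahead of the robot, y to its left, z up, the work surface at z = 0. Lengths are in m, angles in rad, forces in N, time in s.
With the tool pointing down it reaches from about 0.4 to 0.85 m from the base axis. Payload 10.4 kg.
Tool frame: the origin (TCP) lies between the finger pads; the fingertips stand 22 mm ahead of it and the grasp point (between the pads) lies 3 mm ahead of it; z points along the fingers, y is the line along which they close (so a half turn about z gives the same grasp; the last joint's range is limited). The gripper opens to 85 mm and grips with 20 to 120 N. Pads are 22 mm wide; open, the fingers measure 114 mm over their backs; the gripper's body (76 mm by 85 mm) begins 54 mm behind the grasp point. The pads swing forward as they close: fully open they stand 13 mm farther back than shut.
Start: joints at [1.308, 0.332, -0.065, 1.46, 0.022, 1.35, -0.088], TCP at [0.148, -0.607, 0.253] pointing down, gripper open.
Joint ranges: [-2.6, 2.6], [-0.5, 2.12], [-1.47, 1.34], [0.16, 2.42], [-1.27, 4.41], [0.06, 2.06], [-2.6, 2.6]. Speed limits (rad/s): [2.22, 2.22, 2.79, 2.79, 3.14, 3.14, 3.14].

### API

Orientations are given as a unit quaternion [x, y, z, w].
In Python, from workcell import manip, camera, ticket, boxes_of, outline_of gives the robot as it stands.
- The arm moves only by the tool carry_out, never from a script. Its argument "deltas" is a list of rows, each a list of 5 numbers: the shift along the tool's x, y, z as a fraction of full scale, then the turn about the tool's z as a fraction of full scale, then the opening, from -1 (shut) to 1 (fully open), so that 0 is half open. In form: [[tx, ty, tz, spin, gripper], ...]. A call has 1 to 20 rows; each row is the pose to reach, as a shift and turn from the pose commanded when the call began, along the tool's axes at that moment; what a row does not reach only later rows make up. Full scale, the value 1, is 150 mm for a shift and 30 degrees for a turn. A row lasts 1/8 s, in which the tool goes at most 62.5 mm and 10.7 degrees, less where a joint would pass 70% of its speed; a pose out of reach is approached as far as the arm can. A call with a number of a shift or a turn outside -1 to 1 is refused whole. A call with a gripper value outside its range is refused whole. The fingers move at their own pace and stop on an object; "force" is the grip in N (left out, the last holds). Time passes only in rows, so rows that repeat a pose let the fingers close. It gives the time, the measured TCP pose, the force, the opening and the grip force at its end, in the units of the state.
- manip.get_obs(): the state, without advancing time (a new reading comes with each control period).
- camera(name): name is "scene" or "top"; returns a dict with "img" (384x512x3 uint8, red, green, blue), "depth" (384x512 float32, m along the optical axis (not along the pixel's ray), 0 where there is no reading), "vertical_fov" (degrees; the focal length in pixels is half the picture's height over the tangent of half this angle, whatever the lens; pixels are square), "cx", "cy" (the principal point, pixels), "k1" (the pictures are not rectified: a ray, as slopes to the right and down, at radius r is drawn at 1 + k1 r^2 times it, then the intrinsics apply), "R" (3x3) and "t" (3): a world point X has camera coordinates R X + t. Camera axes: x right, y down, z forward; pixel columns grow to the right and rows downward; lengths in m; the calibration is good to about 2 mm. A picture is of the moment at which its call begins.
- ticket.hand_in(): hands the job in; it is judged then, once.
Trained networks look in a picture, given as the dict that the camera call returned (one of the last four; its "shot" number tells which), for a name from the list of things; names that differ only in an ending like _2 or _b are one class to them, and where a whole thing is asked for, a point or a joint stands for the part that bears it (a point fixed in the world has none). Each returns a list of dicts, best first, with "conf" (0 to 1); they miss things now and then, are a little off and sometimes report something else, mostly with a low value. They report only what shows in the picture. A call takes as long as a camera call. They do not tell look-alikes from the thing itself.
- boxes_of(query, picture): "position" ([x, y, z] in m, in world coordinates, good to about 4 mm: the middle of the surface that is visible of it).
- outline_of(query, picture): "region" (384x512 bool, what is visible of it).
The state is a dict: "clock": time; "joint_pos": joint angles; "joint_velocities": joint speeds; "tau": joint torques, N m; "position": TCP position; "ee_rot": TCP orientation; "ft_force": force on the tool from outside, world axes, zero at the start; "torque": the same for the moment, N m; "grip_width": opening from 0.0 (shut) to 1.0 (fully open); "grasp_force": force on a finger pad.
Only numpy, scipy, OpenCV 4.12 (cv2) and the standard library are available. Lean on these libraries where they do the work, as an engineer would, in place of code of your own. Each camera call takes 0.05 s, during which the arm holds its last target. There are 200 camera calls.

## Working session

There is one attempt and no reset: what is moved stays moved. The work goes in short steps, Python scripts to look and compute and a tool call to move; the robot and the scene stay as the last step left them, time stands still between calls to the robot, and variables do not carry over. Pictures are saved under pics/ and viewed, at most 10 in all, crops included, and the job is handed in when it is done.

Besides the shell and the picture viewer there is one more tool, called after ">>>" as name([rows], argument=value, ...), one row to a line, values as JSON. carry_out: Moves the arm, as the interface text tells. Its arguments: {"type":"object","properties":{"deltas":{"type":"array","items":{"type":"array","items":{"type":"number"}}},"force":{"type":"number"}},"required":["deltas"]}

```bash
mkdir -p pics; cat > h.py <<'E'
import numpy as np, cv2
from workcell import manip, camera, ticket, boxes_of, outline_of
def K(c):
    f=192/np.tan(np.radians(c["vertical_fov"])/2); return f,c["cx"],c["cy"],c["k1"]
def unproj(c,u,v,d=None):
    f,cx,cy,k1=K(c); u=np.asarray(u,float);v=np.asarray(v,float)
    if d is None: d=c["depth"][v.astype(int),u.astype(int)]
    xd,yd=(u-cx)/f,(v-cy)/f; x,y=xd,yd
    for _ in range(20):
        s=1+k1*(x*x+y*y); x,y=xd/s,yd/s
    P=np.stack([x*d,y*d,d+0*x],-1)
    return (P-c["t"])@np.array(c["R"])
def proj(c,X):
    f,cx,cy,k1=K(c); P=np.atleast_2d(X)@np.array(c["R"]).T+c["t"]
    x,y=P[:,0]/P[:,2],P[:,1]/P[:,2]; s=1+k1*(x*x+y*y)
    return np.stack([f*x*s+cx,f*y*s+cy],-1)
E
python3 - <<'E'
from h import *
np.set_printoptions(precision=4,suppress=True)
a=camera("scene");b=camera("top")
for n,c in(("scene",a),("top",b)):
    cv2.imwrite(f"pics/{n}0.png",c["img"][:,:,::-1])
    for q in ["knob_grip","pin_tip","dial_face","jig","frame","frame_stack","bottle"]:
        print(n,q,[(np.round(d["position"],3),round(d["conf"],2),proj(c,d["position"])[0].round()) for d in boxes_of(q,c)[:3]])
    print(np.array(c["R"]),c["t"])
print(manip.get_obs())
E
```

```text
scene knob_grip [(array([ 0.598, -0.056,  0.136]), 0.53, array([276., 203.])), (array([0.416, 0.396, 0.015]), 0.21, array([290., 124.]))]
scene pin_tip [(array([ 0.592, -0.058,  0.136]), 0.81, array([274., 202.]))]
scene dial_face [(array([ 0.665, -0.078,  0.01 ]), 0.57, array([291., 242.]))]
scene jig [(array([ 0.663, -0.075,  0.014]), 0.56, array([291., 241.]))]
scene frame [(array([ 0.374, -0.136,  0.006]), 0.71, array([201., 218.]))]
scene frame_stack [(array([0.558, 0.372, 0.077]), 0.76, array([323., 128.]))]
scene bottle [(array([0.725, 0.296, 0.105]), 0.95, array([360., 152.])), (array([0.418, 0.394, 0.016]), 0.5, array([290., 124.]))]
[[ 0.8731  0.4872  0.018 ]
 [ 0.3813 -0.6593 -0.6481]
 [-0.3039  0.5727 -0.7614]] [-0.471  -0.1433  1.765 ]
top knob_grip [(array([ 0.593, -0.052,  0.141]), 0.84, array([285., 172.]))]
top pin_tip [(array([ 0.593, -0.053,  0.142]), 0.75, array([285., 172.])), (array([ 0.639, -0.037,  0.011]), 0.64, array([278., 164.]))]
top dial_face [(array([ 0.643, -0.038,  0.004]), 0.86, array([278., 163.]))]
top jig [(array([ 0.638, -0.037,  0.013]), 0.97, a
[... 351 characters left out ...]

top bottle [(array([0.71 , 0.316, 0.127]), 0.79, array([157., 134.]))]
[[-0.0087 -0.9999 -0.0119]
 [-0.9923  0.0101 -0.1233]
 [ 0.1234  0.0107 -0.9923]] [0.0219 0.5614 1.4812]
{'clock': 0.8, 'joint_pos': array([ 1.3084,  0.3322, -0.0647,  1.4601,  0.0216,  1.3499, -0.0885]), 'joint_velocities': array([ 0.0006, -0.0015, -0.    , -0.0014, -0.0007,  0.0001, -0.0011]), 'tau': array([ -0.001 , -62.5176,   0.0486, -39.1812,   0.0165,   0.0016,
         0.    ]), 'position': array([ 0.1485, -0.6071,  0.2534]), 'ee_rot': array([0.9928, 0.1196, 0.    , 0.0001]), 'ft_force': array([0.017 , 0.2602, 0.7293]), 'torque': array([0.0126, 0.0511, 0.0089]), 'grasp_force': 0.0, 'grip_width': 0.99865010231673}
```

```bash
python3 - <<'E'
import cv2,numpy as np
a=cv2.imread("pics/scene0.png");b=cv2.imread("pics/top0.png")
cv2.imwrite("pics/s1.png",np.vstack([a,b])[:, :].copy()[:768] if 0 else cv2.resize(np.hstack([a,b]),(800,300)))
ca=cv2.resize(a[160:285,215:345],(400,385),interpolation=cv2.INTER_CUBIC);cb=cv2.resize(b[105:235,215:345],(400,400),interpolation=cv2.INTER_CUBIC)[:385]
cv2.imwrite("pics/crop1.png",np.hstack([ca,cb]))
E
```

```text
(no output)
```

View pics/s1.png

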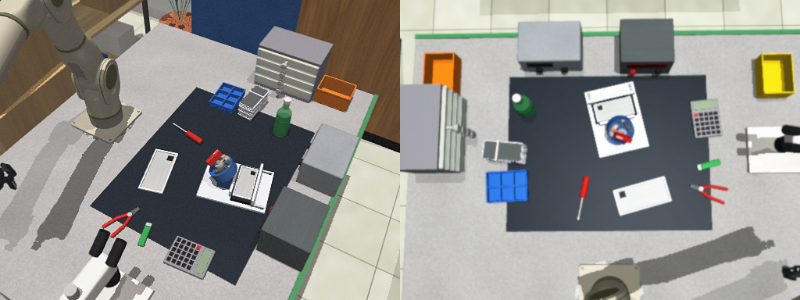

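View pics/crop1.png

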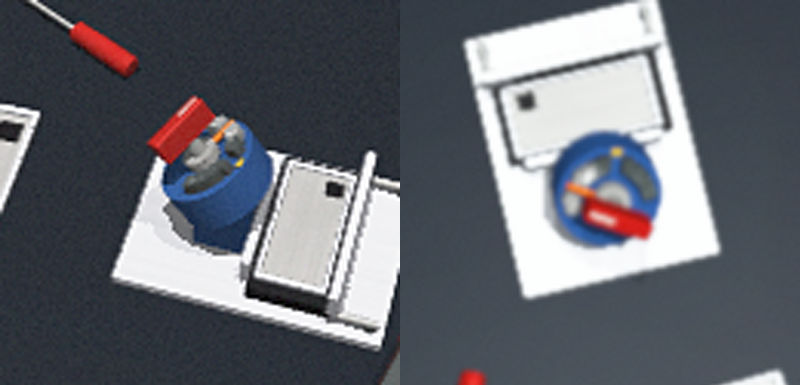

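```bash
cat > fit.py <<'E'
from h import *
from scipy.optimize import least_squares
from scipy.spatial.transform import Rotation as Ro
np.set_printoptions(precision=4,suppress=True)
def red(c,roi=None):
    hsv=cv2.cvtColor(c["img"],cv2.COLOR_RGB2HSV); h,s,v=hsv[...,0],hsv[...,1],hsv[...,2]
    return hsv
def pts(c,m):
    v,u=np.nonzero(m&(c["depth"]>0)); return unproj(c,u,v)
def clouds(c):
    hsv=red(c);h,s,v=[hsv[...,i].astype(int) for i in range(3)]
    vv,uu=np.mgrid[:384,:512]; X=unproj(c,uu.ravel(),vv.ravel(),c["depth"].ravel()).reshape(384,512,3)
    near=(np.abs(X[...,0]-.64)<.2)&(np.abs(X[...,1]+.04)<.16)&(c["depth"]>0)
    kn=near&(X[...,2]>.05)
    return X,dict(red=kn&((h<6)|(h>174))&(s>150)&(v>80), orange=kn&(h>=7)&(h<18)&(s>130)&(v>90), yellow=kn&(h>=18)&(h<34)&(s>100)&(v>90),
      blue=kn&(h>95)&(h<125)&(s>110), white=near&(X[...,2]<.03)&(X[...,2]>.006)&(s<40)&(v>140))
E
cat > m1.py <<'E'
from fit import *
for n in("top","scene"):
    c=camera(n); X,M=clouds(c); print(n,K(c)[0])
    for k,m in M.items():
        P=X[m]
        if not len(P): print(k,0);continue
        v,u=np.nonzero(m)
        print(k,len(P),"mean",P.mean(0),"min",P.min(0),"max",P.max(0),"px",u.mean().round(1),v.mean().round(1))
    if n=="top":
        m=M["white"].astype(np.uint8); P=X[M["white"]]
        hull=cv2.minAreaRect(P[:,:2].astype(np.float32)); print("plate",hull, np.median(P[:,2]))
    np.savez(f"{n}.npz",X=X,img=c["img"],**M)
    P=X[M["red"]]; q=P-P.mean(0)
    print("red pca",np.linalg.svd(q,full_matrices=False)[2],np.linalg.svd(q)[1]/len(P)**.5) if len(P)<3000 else 0
E
python3 m1.py
```

```text
top 499.3437603692828
red 132 mean [ 0.5826 -0.055   0.1447] min [ 0.5671 -0.0823  0.0759] max [ 0.6013 -0.0249  0.1615] px 285.6 175.3
orange 18 mean [ 0.6116 -0.0218  0.1216] min [ 0.6041 -0.0317  0.1018] max [ 0.6169 -0.0114  0.1435] px 273.6 166.7
yellow 4 mean [ 0.6485 -0.055   0.1241] min [ 0.6476 -0.0578  0.1226] max [ 0.6504 -0.0522  0.1256] px 285.0 153.8
blue 432 mean [ 0.6241 -0.0415  0.1043] min [ 0.5673 -0.094   0.0668] max [0.6701 0.003  0.1343] px 280.2 163.3
white 2850 mean [ 0.6684 -0.0318  0.0141] min [ 0.4416 -0.1991  0.006 ] max [0.8292 0.0928 0.03  ] px 276.1 154.5
plate ((0.6143078804016113, -0.04917888343334198), (0.4077455401420593, 0.20695452392101288), 14.077958106994629) 0.012085005283861293
red pca [[-0.349  -0.8769 -0.3306]
 [-0.1977 -0.276   0.9406]
 [-0.916   0.3936 -0.0771]] [0.0186 0.0096 0.006 ]
scene 493.16689185036967
red 206 mean [ 0.5913 -0.0599  0.1403] min [ 0.5688 -0.0895  0.1189] max [ 0.6087 -0.0258  0.1611] px 273.7 202.0
orange 15 mean [ 0.6153 -0.0243  0.1136] min [ 0.6054 -0.0373  0.0949] max [ 0.6197 -0.0151  0.1204] px 286.2 202.8
yellow 5 mean [ 0.6518 -0.0546  0.1248] min [ 0.6492 -0.0596  0.1197] max [ 0.6551 -0.0463  0.1334] px 292.6 212.2
blue 579 mean [ 0.6433 -0.0699  0.0952] min [ 0.5749 -0.1011  0.05  ] max [ 0.6796 -0.0004  0.129 ] px 287.1 220.8
white 2025 mean [ 0.7026 -0.0608  0.0139] min [ 0.4409 -0.1967  0.006 ] max [0.8336 0.0878 0.03  ] px 304.4 242.8
red pca [[ 0.3308  0.8964  0.2949]
 [-0.6686  0.0021  0.7436]
 [-0.666   0.4432 -0.6001]] [0.0188 0.0085 0.0041]
```

```bash
cat > fit2.py <<'E'
from fit import *
from scipy.optimize import minimize
L=np.radians(35)
def model(p):
    x,y,psi,th,pull=p; cj,sj=np.cos(psi),np.sin(psi)
    J=np.array([[cj,-sj,0],[sj,cj,0],[0,0,1]])
    s=J@[-np.sin(L),0,np.cos(L)];u=J@[np.cos(L),0,np.sin(L)];yj=J@[0,1,0]
    bx=np.cos(th)*yj+np.sin(th)*u; by=np.cross(s,bx); d=np.array([x,y,.1])
    return d,s,u,yj,bx,by,d+s*(.044+pull)
S=6
def soft(c,P):
    h=cv2.convexHull((proj(c,P)*S+S/2).astype(np.float32))
    w=np.zeros((384*S//1,512*S),np.uint8) if 0 else None
    return h
def rast(c,P,box):
    u0,v0,u1,v1=box
    q=((proj(c,P)-[u0,v0]+.5)*S*16-8)
    im=np.zeros(((v1-v0)*S,(u1-u0)*S),np.uint8)
    cv2.fillConvexPoly(im,cv2.convexHull(q.round().astype(np.int32)),1,shift=4)
    return cv2.resize(im.astype(np.float32),(u1-u0,v1-v0),interpolation=cv2.INTER_AREA)
corn=np.array([[a,b,e] for a in(-.033,.033) for b in(-.009,.009) for e in(-.014,.014)])
def redmask(M):
    m=M["red"].astype(np.uint8); n,l,st,_=cv2.connectedComponentsWithStats(m); m=(l==1+st[1:,4].argmax()).astype(np.uint8)
    return cv2.morphologyEx(m,cv2.MORPH_CLOSE,np.ones((5,5),np.uint8))
def fit(cs,fixed=None,p0=(.625,-.045,.24,.6)):
    data=[]
    for c in cs:
        X,M=clouds(c); r=redmask(M); v,u=np.nonzero(r); box=(u.min()-12,v.min()-12,u.max()+12,v.max()+12)
        data.append((c,r[box[1]:box[3],box[0]:box[2]].astype(np.float32),box,M,X))
    def cost(p,pull=0.,full=False):
        if fixed is not None: p=(*fixed,*p); pull=p[4]; p=p[:4]
        d,s,u,yj,bx,by,g=model((*p,pull)); t=0
        P=g+corn@np.array([bx,by,s])
        for c,r,box,M,X in data: t+=np.abs(rast(c,P,box)-r).sum()
        return t
    best=None
    for k in range(4 if fixed is None else 3):
        q0=np.array(p0)+(np.random.default_rng(k).normal(size=len(p0))*([.005,.005,.05,.15][:len(p0)] if fixed is None else [.15,.002]))
        sim=np.vstack([q0]+[q0+e for e in np.diag([.01,.01,.1,.2] if fixed is None else [.2,.006])])
        r=minimize(cost,q0,method="Nelder-Mead",options=dict(initial_simplex=sim,maxiter=400))
        print(r.x.round(4),round(r.fun,1))
        if best is None or r.fun<best.fun: best=r
    return best.x,data
E
cat > m2.py <<'E'
from fit2 import *
cs=[camera("top"),camera("scene")]
x,data=fit(cs)
# plate yaw
for c,r,box,M,X in data:
    m=M["white"]&(X[...,2]<.02); m=cv2.morphologyEx(m.astype(np.uint8),cv2.MORPH_OPEN,np.ones((3,3),np.uint8))
    n,l,st,ce=cv2.connectedComponentsWithStats(m); k=1+st[1:,4].argmax(); P=X[l==k]
    print("plate",cv2.minAreaRect(P[:,:2].astype(np.float32)),len(P))
    d,s,u,yj,bx,by,g=model((*x,0))
    B=X[M["blue"]]; h=(B-d)@s; top=B[np.abs(h)<.006]; print("blue plane off",np.median((top-d)@s),len(top))
    for k in("yellow","orange"):
        Y=X[M[k]]-d; print(k,np.c_[np.degrees(np.arctan2(Y@u,Y@yj)),np.hypot(Y@u,Y@yj)*1e3,Y@s*1e3].round(1).tolist())
    # gap profile: sample ring radius 37mm at height 12mm
    A=np.radians(np.arange(-60,200,6)); Q=d+.012*s+.037*(np.cos(A)[:,None]*yj+np.sin(A)[:,None]*u)
    pu=proj(c,Q).round().astype(int); H=(X[pu[:,1],pu[:,0]]-d)@s*1e3
    print([(int(a),int(hh),tuple(map(int,cc))) for a,hh,cc in zip(np.degrees(A).round(),H,c["img"][pu[:,1],pu[:,0]])])
d,s,u,yj,bx,by,g=model((*x,0)); print("grip",g,"bx",bx,"by",by,"s",s)
E
python3 m2.py
```

```text
[ 0.61   -0.0438  0.3819  0.8369] 131.6
[ 0.6111 -0.0464  0.2783  0.7287] 136.5
[ 0.6105 -0.047   0.274   0.6867] 138.1
[ 0.6106 -0.0449  0.3278  0.7601] 133.4
plate ((0.6189746260643005, -0.04465777426958084), (0.15559032559394836, 0.2030952274799347), 9.148551940917969) 1365
blue plane off -0.0003919599259262736 286
yellow [[121.9, 48.5, 0.2], [117.8, 46.3, 3.2], [123.3, 45.2, -0.9], [125.9, 46.5, 1.5]]
orange [[44.8, 38.8, 7.5], [46.9, 36.5, 8.6], [39.9, 37.1, 6.3], [44.1, 36.5, 12.0], [44.7, 32.8, 9.8], [46.4, 29.8, 9.2], [47.9, 26.4, 7.6], [35.5, 29.2, 3.4], [38.9, 27.4, 6.3], [40.4, 24.4, 6.0], [43.4, 21.9, 6.9], [48.0, 20.0, 9.0], [50.4, 16.5, 7.1], [29.0, 22.0, 1.7], [51.9, 30.9, 31.3], [53.3, 26.9, 28.2], [60.0, 28.4, 36.6]]
[(-60, -1, (44, 89, 154)), (-54, 0, (39, 80, 138)), (-48, 2, (43, 83, 145)), (-42, -2, (43, 89, 154)), (-36, -1, (41, 84, 145)), (-30, -1, (41, 81, 141)), (-24, -3, (47, 93, 161)), (-18, -3, (43, 87, 151)), (-12, -4, (41, 79, 138)), (-6, -1, (45, 75, 123)), (0, -2, (86, 109, 149)), (6, 0, (139, 148, 161)), (12, 8, (188, 191, 189)), (18, 5, (191, 193, 191
[... 1887 characters left out ...]
6, 5, (246, 164, 104)), (72, 12, (175, 177, 176)), (78, 6, (185, 184, 181)), (84, 9, (208, 209, 204)), (90, 7, (141, 144, 144)), (96, 10, (123, 131, 132)), (102, 8, (100, 106, 105)), (108, 11, (94, 97, 98)), (114, 9, (78, 81, 75)), (120, -5, (50, 62, 87)), (126, -2, (50, 90, 150)), (132, 12, (65, 87, 118)), (138, 10, (99, 103, 104)), (144, 9, (85, 92, 93)), (150, 10, (85, 93, 92)), (156, 11, (87, 91, 93)), (162, 9, (90, 95, 95)), (168, 11, (89, 93, 92)), (174, 15, (89, 95, 94)), (180, 13, (83, 89, 89)), (186, 14, (99, 105, 105)), (192, 13, (93, 96, 93)), (198, -2, (68, 97, 143))]
grip [ 0.5866 -0.0532  0.136 ] bx [0.3148 0.8482 0.4259] by [-0.7859  0.4846 -0.3842] s [-0.5323 -0.2138  0.8192]
```

```bash
cat > m3.py <<'E'
from fit2 import *
c=camera("top"); X,M=clouds(c)
m=((X[...,2]>.006)&(X[...,0]>.47)&(X[...,0]<.87)&(np.abs(X[...,1]+.05)<.2)&(X[...,2]<.03)&(c["img"].min(2)>150)).astype(np.uint8)
n,l,st,ce=cv2.connectedComponentsWithStats(m)
for k in np.argsort(-st[1:,4])[:3]+1: 
    P=X[l==k]; print(st[k],cv2.minAreaRect(P[:,:2].astype(np.float32)))
k=1+st[1:,4].argmax(); P=X[l==k]
# edge lines: left/right plate edges by jig-frame extremes at candidate yaws
from numpy import degrees,radians
for a in range(6,22):
    y=-np.sin(radians(a))*P[:,0]+np.cos(radians(a))*P[:,1]; x=np.cos(radians(a))*P[:,0]+np.sin(radians(a))*P[:,1]
    print(a,[round(float(v),4) for v in(np.percentile(y,[1,99])@[-1,1],np.percentile(x,[1,99])@[-1,1])])
outs=[]
for n in("top","scene"):
    if n!="top": c=camera(n); X,M=clouds(c)
    r=redmask(M); x=(.613,-.0455,.24,.66,0); d,s,u,yj,bx,by,g=model(x)
    Z=c["img"][:,:,::-1].copy(); u0,v0=(proj(c,d)[0]-36).astype(int)
    im=cv2.resize(Z[v0:v0+66,u0:u0+66],(396,396),interpolation=cv2.INTER_NEAREST)
    rr=cv2.resize(r[v0:v0+66,u0:u0+66],(396,396),interpolation=cv2.INTER_NEAREST)
    cv2.drawContours(im,cv2.findContours(rr,0,1)[0],-1,(0,255,255),1)
    h=cv2.convexHull(((proj(c,g+corn@np.array([bx,by,s]))-[u0,v0]+.5)*6).astype(np.int32)); cv2.polylines(im,[h],1,(0,255,0),1)
    A=np.linspace(0,6.3,60); q=((proj(c,d+.052*(np.cos(A)[:,None]*yj+np.sin(A)[:,None]*u))-[u0,v0]+.5)*6).astype(np.int32); cv2.polylines(im,[q],1,(255,0,255),1)
    outs.append(im)
cv2.imwrite("pics/ov1.png",np.hstack(outs))
E
python3 m3.py
```

```text
[ 236  104   82   97 2441] ((0.6767824292182922, -0.03364443778991699), (0.2730062007904053, 0.20252838730812073), 12.522780418395996)
[269 126  27  23 187] ((0.7192265391349792, -0.05065662041306496), (0.06391078233718872, 0.08517038822174072), 3.8884780406951904)
[250 130  22  23 143] ((0.7064089775085449, 0.01171829178929329), (0.061830900609493256, 0.06737672537565231), 11.827317237854004)
6 [0.2138, 0.2762]
7 [0.2108, 0.2742]
8 [0.2076, 0.2722]
9 [0.2049, 0.2708]
10 [0.2021, 0.2694]
11 [0.1999, 0.2683]
12 [0.198, 0.2675]
13 [0.1977, 0.2676]
14 [0.1991, 0.2676]
15 [0.2016, 0.2687]
16 [0.2045, 0.2701]
17 [0.2072, 0.2715]
18 [0.2101, 0.2734]
19 [0.2127, 0.2753]
20 [0.2159, 0.2768]
21 [0.2192, 0.2786]
```

View pics/ov1.png

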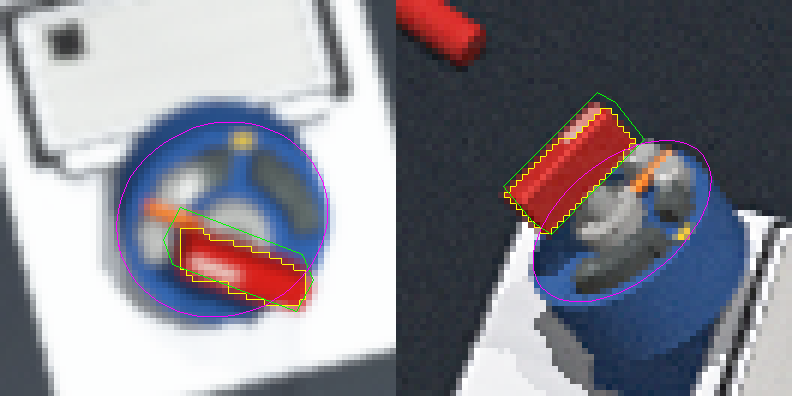

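```bash
cat > m4.py <<'E'
from fit2 import *
def rm(c,X):
    I=c["img"].astype(int); R,G,B=I[...,0],I[...,1],I[...,2]
    m=((R-np.maximum(G,B)>55)&(G-B<22)&(np.abs(X[...,0]-.6)<.08)&(np.abs(X[...,1]+.05)<.08)).astype(np.uint8)
    m=cv2.morphologyEx(m,cv2.MORPH_CLOSE,np.ones((5,5),np.uint8))
    n,l,st,_=cv2.connectedComponentsWithStats(m); return (l==1+st[1:,4].argmax()).astype(np.uint8)
def run(cs,psi=.222,z=None,p0=(.589,-.053,.6)):
    D=[]
    for c in cs:
        vv,uu=np.mgrid[:384,:512]; X=unproj(c,uu.ravel(),vv.ravel(),c["depth"].ravel()).reshape(384,512,3)
        r=rm(c,X); v,u=np.nonzero(r); b=(u.min()-12,v.min()-12,u.max()+12,v.max()+12); D.append((c,r[b[1]:b[3],b[0]:b[2]].astype(np.float32),b,X,r))
    def cost(p):
        _,s,u,yj,bx,by,_=model((0,0,psi,p[2],0)); g=np.array([p[0],p[1],p[3]])
        return sum(np.abs(rast(c,g+corn@np.array([bx,by,s]),b)-r).sum() for c,r,b,_,_ in D)
    q0=np.array([*p0,.136])
    r=min((minimize(cost,q0+k,method="Nelder-Mead",options=dict(initial_simplex=np.vstack([q0+k]+[q0+k+e for e in np.diag([.01,.01,.2,.008])]),maxiter=400)) for k in(0,np.array([.004,-.004,.1,.003]),np.array([-.004,.004,-.1,-.003]))),key=lambda r:r.fun)
    return r.x,r.fun,D
if __name__=="__main__":
    cs=[camera("top"),camera("scene")]
    for k in(cs,cs[:1],cs[1:]):
        x,f,D=run(k); print(x.round(4),round(f,1),[int(d[4].sum()) for d in D])
        _,s,u,yj,bx,by,_=model((0,0,.222,x[2],0)); g=np.array([x[0],x[1],x[3]])
        for d in D:
            P=(d[3][d[4]>0]-g); a=np.c_[P@bx,P@by,P@s]*1e3; print("bar-frame pct",np.percentile(a,[5,50,95],axis=0).round(1).tolist())
E
python3 m4.py
```

```text
[ 0.5855 -0.0525  0.652   0.1299] 81.1 [192, 225]
bar-frame pct [[-26.9, -11.9, -14.9], [4.1, -5.7, 16.3], [32.7, 6.2, 22.6]]
bar-frame pct [[-29.6, -17.7, -8.8], [0.7, -13.0, 8.5], [29.3, -0.3, 17.4]]
[ 0.5837 -0.0542  0.698   0.132 ] 39.1 [192]
bar-frame pct [[-25.4, -12.1, -17.9], [5.6, -5.1, 13.4], [34.2, 6.9, 19.6]]
[ 0.5869 -0.0512  0.6293  0.1318] 35.4 [225]
bar-frame pct [[-32.1, -16.0, -9.4], [-1.7, -11.5, 7.8], [26.8, 1.0, 16.8]]
```

```bash
cat > m5.py <<'E'
from m4 import *
def sdf(P,h):
    q=np.abs(P)-h; return np.linalg.norm(np.maximum(q,0),axis=1)+np.minimum(q.max(1),0)
H=np.array([.033,.009,.014])
def depthfit(D,psi=.222,p0=(.589,-.053,.65,.136)):
    Ps=[d[3][cv2.erode(d[4],np.ones((2,2),np.uint8))>0] for d in D]
    P=np.vstack(Ps)
    def res(p):
        _,s,u,yj,bx,by,_=model((0,0,psi,p[2],0)); Q=(P-[p[0],p[1],p[3]])@np.array([bx,by,s]).T
        return sdf(Q,H)*1e3
    r=least_squares(res,p0,loss="soft_l1",f_scale=2,x_scale=[.01,.01,.1,.01]); return r.x,np.median(np.abs(r.fun)),r
if __name__=="__main__":
    cs=[camera(n) for n in("top","scene","top","scene")]
    _,_,D=run(cs[:2])
    _,_,D2=run(cs[2:])
    for n,k in(("both",D+D2),("top",[D[0],D2[0]]),("scene",[D[1],D2[1]])):
        x,f,r=depthfit(k); print(n,x.round(4),f)
    # dial centre: blue pixels on face plane
    for c,r,b,X,m in D:
        I=c["img"].astype(int); bl=(I[...,2]-I[...,0]>60)&(X[...,2]>.05)&(np.abs(X[...,0]-.63)<.09)&(np.abs(X[...,1]+.05)<.09)
        P=X[bl]; d,s,u,yj,*_=model((.611,-.046,.222,.6,0))
        a=(P-d)@s*1e3; f=np.abs(a)<7; Q=P[f]-d
        print("n",f.sum(),"plane med",np.median(a[f]),"u rng",np.percentile(Q@u,[1,99])*1e3,"y rng",np.percentile(Q@yj,[1,99])*1e3)
E
python3 m5.py
```

```text
both [ 0.5872 -0.0523  0.6049  0.1365] 1.7103015893769022
top [ 0.5843 -0.0532  0.6539  0.135 ] 1.2611242605917372
scene [ 0.5893 -0.0516  0.6033  0.1349] 1.4771669711138684
n 336 plane med -0.22305282687796596 u rng [-50.3375  50.045 ] y rng [-50.2108  47.7427]
n 154 plane med -2.9686548547859237 u rng [-44.8137  52.2062] y rng [-55.9071  37.6837]
```

```bash
cat > m6.py <<'E'
from fit2 import *
d,s,u,yj,*_=model((.6115,-.0455,.222,.6,0))
for n in("top","scene"):
    c=camera(n); I=c["img"].astype(int)
    print(n)
    # warp to dial plane at heights: ring top (12mm) & face (0)
    A=np.radians(np.arange(0,180,4))
    for h,r in((.012,.037),(.0,.048),(.0075,.040)):
        Q=d+h*s+r*(np.cos(A)[:,None]*yj+np.sin(A)[:,None]*u); q=proj(c,Q).astype(np.float32)
        col=cv2.remap(c["img"],q[None,:,0],q[None,:,1],cv2.INTER_LINEAR)[0].astype(int)
        print(h,r,[(int(round(np.degrees(a))),*map(int,k)) for a,k in zip(A,col)][5 if h else 22:])
E
python3 m6.py
```

```text
top
0.012 0.037 [(20, 175, 175, 172), (24, 170, 156, 150), (28, 177, 132, 112), (32, 216, 124, 69), (36, 229, 135, 79), (40, 215, 150, 116), (44, 190, 167, 158), (48, 182, 180, 178), (52, 185, 186, 184), (56, 190, 193, 191), (60, 193, 195, 193), (64, 198, 200, 199), (68, 195, 198, 197), (72, 186, 189, 187), (76, 169, 173, 171), (80, 141, 147, 146), (84, 114, 122, 121), (88, 98, 107, 106), (92, 90, 100, 99), (96, 86, 95, 97), (100, 81, 95, 108), (104, 72, 98, 134), (108, 61, 100, 161), (112, 53, 97, 165), (116, 51, 84, 137), (120, 60, 79, 107), (124, 72, 83, 92), (128, 81, 91, 91), (132, 85, 94, 93), (136, 87, 96, 96), (140, 88, 97, 97), (144, 89, 99, 98), (148, 92, 102, 101), (152, 94, 105, 104), (156, 93, 104, 104), (160, 94, 105, 104), (164, 93, 103, 103), (168, 91, 102, 101), (172, 90, 101, 101), (176, 93, 103, 102)]
0.0 0.048 [(88, 45, 88, 156), (92, 46, 94, 164), (96, 48, 94, 162), (100, 51, 94, 157), (104, 84, 107, 148), (108, 139, 137, 129), (112, 168, 155, 113), (116, 159, 150, 119), (120, 107, 121, 149), (124, 63, 100, 162), (128, 50, 96, 164), (132, 50, 94, 159), (136, 51, 
[... 2448 characters left out ...]
139, 101), (40, 222, 166, 126), (44, 188, 166, 151), (48, 180, 178, 176), (52, 178, 179, 178), (56, 172, 173, 172), (60, 173, 172, 171), (64, 171, 170, 167), (68, 158, 157, 154), (72, 142, 141, 139), (76, 116, 117, 116), (80, 93, 98, 96), (84, 79, 85, 84), (88, 82, 88, 89), (92, 85, 91, 92), (96, 89, 93, 94), (100, 85, 88, 89), (104, 62, 63, 63), (108, 41, 42, 42), (112, 33, 43, 49), (116, 53, 81, 121), (120, 69, 88, 113), (124, 83, 88, 87), (128, 90, 95, 95), (132, 83, 87, 89), (136, 81, 87, 89), (140, 84, 88, 90), (144, 84, 89, 92), (148, 88, 92, 93), (152, 84, 88, 90), (156, 85, 88, 90), (160, 92, 97, 99), (164, 94, 102, 102), (168, 88, 93, 93), (172, 103, 110, 110), (176, 109, 115, 116)]
```

>>> carry_out([
  [0.3,-0.24,0,0,1],
  [0.6,-0.48,0,0,1],
  [0.93,-0.724,0,0,1],
  [0.93,-0.724,0,0,1],
])

```text
clock: 2.0
position: [0.2623, -0.4649, 0.2539]
ee_rot: [0.992, 0.123, 0.001, 0.0]
ft_force: [0.0, -0.6, 0.2]
grip_width: 1.004
grasp_force: 0.0
```

>>> carry_out([
  [0.3,-0.24,0,0,1],
  [0.6,-0.48,0,0,1],
  [0.93,-0.724,0,0,1],
  [0.93,-0.724,0,0,1],
])

```text
clock: 2.5
position: [0.3708, -0.3264, 0.2537]
ee_rot: [0.992, 0.123, 0.001, 0.0]
ft_force: [-1.1, -0.2, 0.3]
grip_width: 0.997
grasp_force: 0.0
```

>>> carry_out([
  [0.3,-0.24,0,0,1],
  [0.6,-0.48,0,0,1],
  [0.93,-0.724,0,0,1],
  [0.93,-0.724,0,0,1],
])

```text
clock: 3.0
position: [0.4799, -0.1878, 0.2534]
ee_rot: [0.992, 0.123, 0.001, -0.001]
ft_force: [-1.0, -0.6, 0.0]
grip_width: 1.0
grasp_force: 0.0
```

>>> carry_out([
  [0.3,-0.24,0,-0.2,1],
  [0.6,-0.48,0,-0.5,1],
  [0.93,-0.724,0,-0.8,1],
  [0.93,-0.724,0,-0.8,1],
])

```text
clock: 3.5
position: [0.5888, -0.0494, 0.2526]
ee_rot: [0.945, 0.327, 0.0, -0.001]
ft_force: [-0.2, -0.9, 0.3]
grip_width: 1.004
grasp_force: 0.0
```

>>> carry_out([
  [0,0,0,-0.3,1],
  [0,0,0,-0.6,1],
  [0,0,0,-0.8,1],
  [0,0,0,-0.8,1],
])

```text
clock: 4.0
position: [0.587, -0.0551, 0.2531]
ee_rot: [0.859, 0.511, -0.0, 0.0]
ft_force: [0.0, 0.0, 0.0]
grip_width: 0.998
grasp_force: 0.0
```

>>> carry_out([
  [0.015,-0.008,0.2,0,0.2],
  [0.015,-0.008,0.4,0,0.2],
  [0.015,-0.008,0.55,0,0.2],
  [0.015,-0.008,0.65,0,0.2],
  [0.015,-0.008,0.7,0,0.2],
  [0.015,-0.008,0.74,0,0.2],
  [0.015,-0.008,0.74,0,0.2],
])

```text
clock: 4.88
position: [0.5874, -0.0501, 0.1424]
ee_rot: [0.858, 0.513, 0.0, 0.0]
ft_force: [0.6, 0.8, 0.2]
grip_width: 0.602
grasp_force: 0.0
```

```bash
cat > look.py <<'E'
import sys
from fit2 import *
o=[]
for n in("top","scene"):
    c=camera(n); p=proj(c,[.605,-.05,.13])[0].astype(int)
    o.append(cv2.resize(c["img"][p[1]-32:p[1]+34,p[0]-33:p[0]+33,::-1],(396,396),interpolation=cv2.INTER_CUBIC))
cv2.imwrite(f"pics/{sys.argv[1]}.png",np.hstack(o))
E
python3 look.py l1
```

```text
(no output)
```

View pics/l1.png

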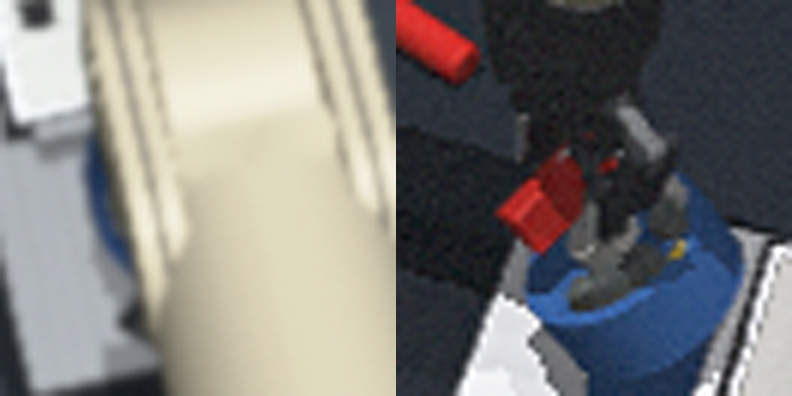

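The bar (red end at ~(540,210)) is straddled, with the near finger at ~(620,160) beside it and clear of the ring. Closing.

>>> carry_out([
  [0,0,0,0,-0.2],
  [0,0,0,0,-0.6],
  [0,0,0,0,-1],
  [0,0,0,0,-1],
  [0,0,0,0,-1],
  [0,0,0,0,-1],
], force=50)

```text
clock: 5.72
position: [0.5893, -0.0504, 0.1447]
ee_rot: [0.858, 0.513, 0.002, 0.002]
ft_force: [-0.6, -1.1, 11.1]
grip_width: 0.331
grasp_force: 44.8
```

>>> carry_out([
  [-0.009,-0.01,-0.019,0,-1],
  [-0.018,-0.02,-0.038,0,-1],
  [-0.027,-0.03,-0.057,0,-1],
  [-0.035,-0.04,-0.076,0,-1],
  [-0.035,-0.04,-0.076,0,-1],
  [-0.035,-0.04,-0.076,0,-1],
])

```text
clock: 6.48
position: [0.5828, -0.0534, 0.1554]
ee_rot: [0.859, 0.512, 0.003, 0.003]
ft_force: [13.3, -3.0, -4.3]
grip_width: 0.298
grasp_force: 47.3
```

```bash
python3 look.py l2
```

```text
(no output)
```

View pics/l2.png

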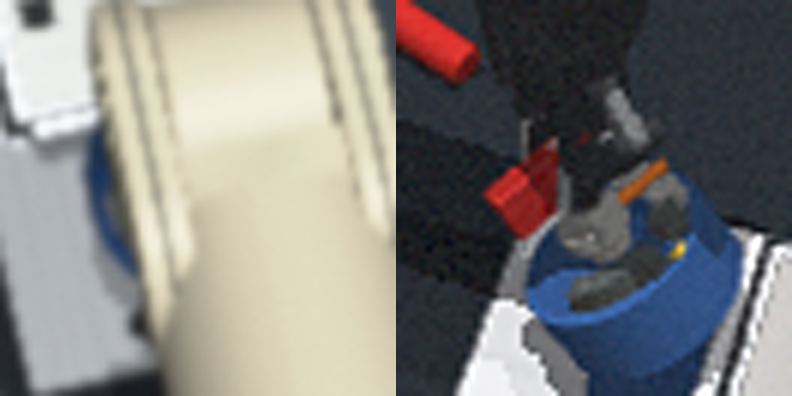

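>>> carry_out([
  [0,0,0,0.15,-1],
  [0,0,0,0.3,-1],
  [0,0,0,0.45,-1],
  [0,0,0,0.6,-1],
  [0,0,0,0.75,-1],
  [0,0,0,0.9,-1],
  [0,0,0,1,-1],
  [0,0,0,1,-1],
])

```text
clock: 7.58
position: [0.5832, -0.0545, 0.1556]
ee_rot: [0.962, 0.272, 0.004, 0.003]
ft_force: [15.1, -8.5, -1.8]
grip_width: 0.235
grasp_force: 49.1
```

```bash
python3 look.py l3
```

```text
(no output)
```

View pics/l3.png

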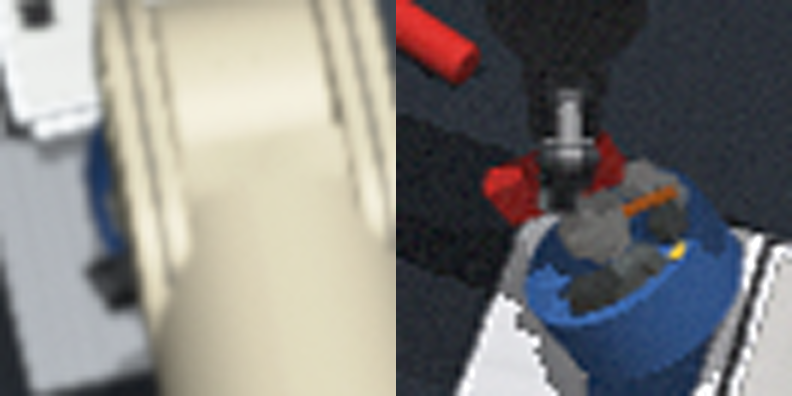

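The pin (~(650,203)) is out and turning toward the yellow mark (~(678,250)). Continuing.

>>> carry_out([
  [0,0,0,0.15,-1],
  [0,0,0,0.3,-1],
  [0,0,0,0.45,-1],
  [0,0,0,0.6,-1],
  [0,0,0,0.75,-1],
  [0,0,0,0.9,-1],
  [0,0,0,0.9,-1],
])

```text
clock: 8.55
position: [0.5824, -0.0531, 0.1552]
ee_rot: [0.999, 0.041, 0.004, 0.001]
ft_force: [11.7, -5.9, -3.2]
grip_width: 0.201
grasp_force: 52.3
```

```bash
python3 look.py l4
```

```text
(no output)
```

View pics/l4.png

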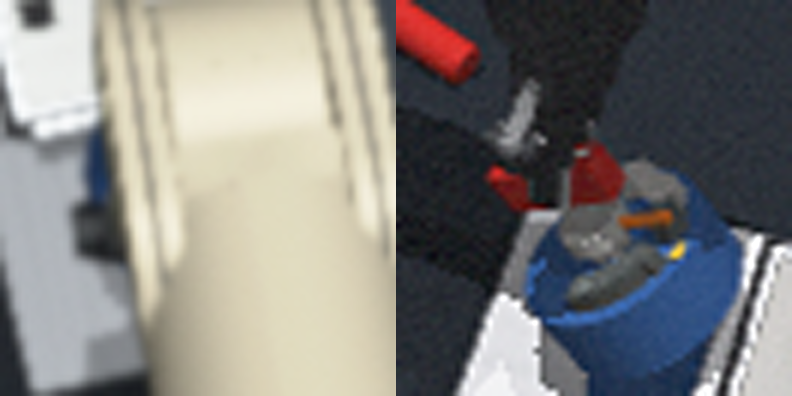

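```bash
cat > pin.py <<'E'
from fit2 import *
def pin(c,img,pull=None,d0=(.6115,-.0455)):
    I=img.astype(int); R,G,B=I[...,0],I[...,1],I[...,2]
    p=proj(c,[.63,-.04,.12])[0].astype(int); m=np.zeros(R.shape,bool); m[p[1]-25:p[1]+20,p[0]-22:p[0]+22]=1
    m&=(R-B>50)&(G-B>15)&(R-G>30)
    n,l,st,_=cv2.connectedComponentsWithStats(m.astype(np.uint8)); v,u=np.nonzero(l==1+st[1:,4].argmax()); W=np.c_[u,v].astype(float)
    def res(x):
        d,s,uu,yj,bx,by,g=model((*d0,.222,x[0],0)); h=.0075+(x[1] if pull is None else pull)
        seg=proj(c,np.array([d+h*s+r*bx for r in np.linspace(.012,.046,18)])); D=np.linalg.norm(W[:,None]-seg[None],axis=2)
        return np.r_[D.min(1),np.linalg.norm(seg[-1]-W,axis=1).min()]
    best=min((least_squares(res,[t,.009],diff_step=1e-3) for t in np.arange(.3,2.3,.2)),key=lambda r:r.cost)
    return best.x,best.cost,len(W)
if __name__=="__main__":
    c=camera("scene"); im0=cv2.imread("pics/scene0.png")[:,:,::-1]
    print("start",pin(c,im0,0.)); print("now",pin(c,c["img"])); 
    for q in(.008,.011,.0135): print(q,pin(c,c["img"],q))
E
python3 pin.py
```

```text
start (array([0.6737, 0.009 ]), np.float64(5.280427440052122), 17)
now (array([1.7194, 0.003 ]), np.float64(3.6521544280092444), 18)
0.008 (array([1.8371, 0.009 ]), np.float64(6.459623469182821), 18)
0.011 (array([1.8875, 0.009 ]), np.float64(11.627882277430478), 18)
0.0135 (array([1.9229, 0.009 ]), np.float64(18.47646582491473), 18)
```

>>> carry_out([
  [0,0,0,0,-0.4],
  [0,0,0,0,-0.4],
  [0.012,-0.002,0.016,0,-0.4],
  [0.023,-0.003,0.033,0,-0.4],
  [0.023,-0.003,0.033,0,-0.4],
])

```text
clock: 9.32
position: [0.5829, -0.0522, 0.1488]
ee_rot: [0.999, 0.041, -0.0, 0.001]
ft_force: [0.2, -5.9, 2.2]
grip_width: 0.299
grasp_force: 2.9
```

```bash
python3 pin.py; python3 -c "
from h import *;o=manip.get_obs();print(o['torque'],o['ft_force'],o['joint_pos'])"
```

```text
start (array([0.6737, 0.009 ]), np.float64(5.280427440052122), 17)
now (array([1.6715, 0.0013]), np.float64(3.12211870918756), 18)
0.008 (array([1.8302, 0.009 ]), np.float64(8.238921658833204), 18)
0.011 (array([1.8722, 0.009 ]), np.float64(15.310216281878953), 18)
0.0135 (array([1.9094, 0.009 ]), np.float64(24.249189276339987), 18)
[-1.14204945 -0.0908785   0.05174057] [ 0.76807276 -5.3606881   2.38822275] [ 0.42568826  0.37139099 -0.50603653  1.67493473  0.19581871  1.14598332
 -1.62163992]
```

>>> carry_out([
  [0,0.013,0,0,-0.36],
  [0,0.013,0,0.07,-0.36],
  [0,0.013,0,0.14,-0.36],
  [0,0.013,0,0.2,-0.36],
  [0,0.013,0,0.27,-0.36],
  [0,0.013,0,0.34,-0.36],
  [0,0.013,0,0.4,-0.36],
  [0,0.013,0,0.4,-0.36],
])

```text
clock: 10.38
position: [0.5835, -0.0538, 0.149]
ee_rot: [0.998, -0.064, 0.001, 0.0]
ft_force: [3.6, -3.7, -0.6]
grip_width: 0.32
grasp_force: 2.3
```

```bash
python3 pin.py; python3 -c "
from h import *;o=manip.get_obs();print(o['torque'],o['ft_force'],o['joint_pos'])"; python3 look.py l5
```

```text
start (array([0.6737, 0.009 ]), np.float64(5.280427440052122), 17)
now (array([1.715 , 0.0031]), np.float64(4.20763150097351), 19)
0.008 (array([1.8332, 0.009 ]), np.float64(6.974085194862876), 19)
0.011 (array([1.8815, 0.009 ]), np.float64(12.050476205536), 19)
0.0135 (array([1.9197, 0.009 ]), np.float64(18.840983697594485), 19)
[-0.88631007 -0.7619564   0.06469907] [ 3.38556559 -4.18998583 -1.34796383] [ 0.40147     0.36628075 -0.47222865  1.67528701  0.18099569  1.14243403
 -1.81859578]
```

View pics/l5.png

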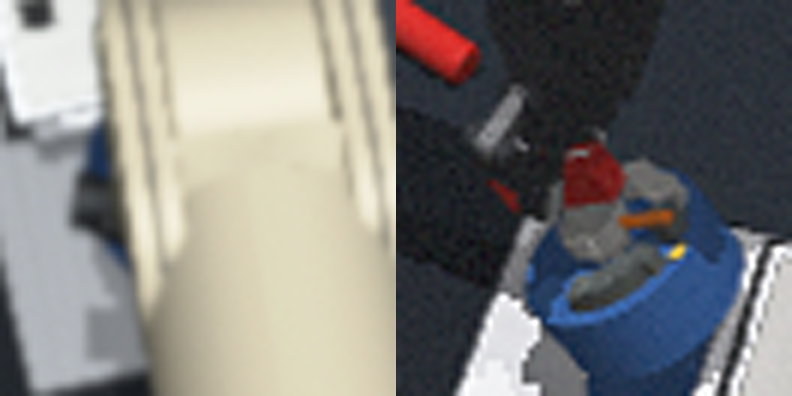

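The pin (~(650,217)) is still short of the notch by the mark (~(680,250)); the finger slack got taken up. Spinning on slowly.

>>> carry_out([
  [0,0,0,0.07,-0.36],
  [0,0,0,0.14,-0.36],
  [0,0,0,0.2,-0.36],
  [0,0,0,0.27,-0.36],
  [0,0,0,0.34,-0.36],
  [0,0,0,0.4,-0.36],
  [0,0,0,0.4,-0.36],
])

```text
clock: 11.4
position: [0.5829, -0.0532, 0.1487]
ee_rot: [0.986, -0.168, -0.0, 0.0]
ft_force: [0.9, -4.1, 0.2]
grip_width: 0.321
grasp_force: 1.7
```

```bash
python3 pin.py; python3 -c "
from h import *;o=manip.get_obs();print(o['torque'],o['ft_force'],o['joint_pos'])"
```

```text
start (array([0.6737, 0.009 ]), np.float64(5.280427440052122), 17)
now (array([ 1.9123, -0.0083]), np.float64(4.759278539136386), 18)
0.008 (array([2.0947, 0.009 ]), np.float64(55.46924039945189), 18)
0.011 (array([2.1162, 0.009 ]), np.float64(82.32617320715394), 18)
0.0135 (array([2.1275, 0.009 ]), np.float64(111.22317640681707), 18)
[-0.80230662 -0.18152079  0.05476314] [ 0.89353325 -4.32024415 -1.23212282] [ 0.37530504  0.3611345  -0.4403712   1.6774238   0.16686745  1.14069174
 -2.01699965]
```

The pull fit dropped by about 11 mm at turn ≈1.25–1.3, so it snapped in. Opening and backing away.

>>> carry_out([
  [0,0,0,0,-0.1],
  [0,0,0,0,0.2],
  [0,0,0,0,0.2],
  [0,0,-0.1,0,0.2],
  [0,0,-0.3,0,0.2],
  [0,0,-0.6,0,0.2],
  [0,0,-0.9,0,0.2],
  [0,0,-0.9,0,0.2],
])

```text
clock: 12.45
position: [0.5847, -0.0527, 0.2889]
ee_rot: [0.986, -0.167, 0.004, -0.0]
ft_force: [0.3, 0.2, -0.8]
grip_width: 0.6
grasp_force: 0.0
```

>>> carry_out([
  [-0.3,0.3,0,0,0.2],
  [-0.6,0.6,0,0,0.2],
  [-0.8,0.9,0,0,0.2],
  [-0.8,0.9,0,0,0.2],
])

```text
clock: 12.95
position: [0.4225, -0.1437, 0.2841]
ee_rot: [0.985, -0.17, 0.0, 0.001]
ft_force: [-0.2, 0.2, -0.2]
grip_width: 0.596
grasp_force: 0.0
```

```bash
python3 pin.py; python3 look.py l6; python3 -c "
from h import *
c=camera('top');print([(d['position'],d['conf']) for d in boxes_of('frame',c)[:2]])
from m5 import *
_,_,D=run([camera('scene')],p0=(.587,-.0525,1.93));print(depthfit(D,p0=(.587,-.0525,1.93,.136))[0])"
```

```text
start (array([0.6737, 0.009 ]), np.float64(5.280427440052122), 17)
now (array([ 1.9123, -0.0083]), np.float64(4.759278539136386), 18)
0.008 (array([2.0947, 0.009 ]), np.float64(55.46924039945189), 18)
0.011 (array([2.1162, 0.009 ]), np.float64(82.32617320715394), 18)
0.0135 (array([2.1275, 0.009 ]), np.float64(111.22317640681707), 18)
[([0.7163, -0.0255, 0.0379], 0.88), ([0.3668, -0.0757, 0.0072], 0.55)]
[ 0.5888 -0.0543  1.965   0.1346]
```

View pics/l6.png

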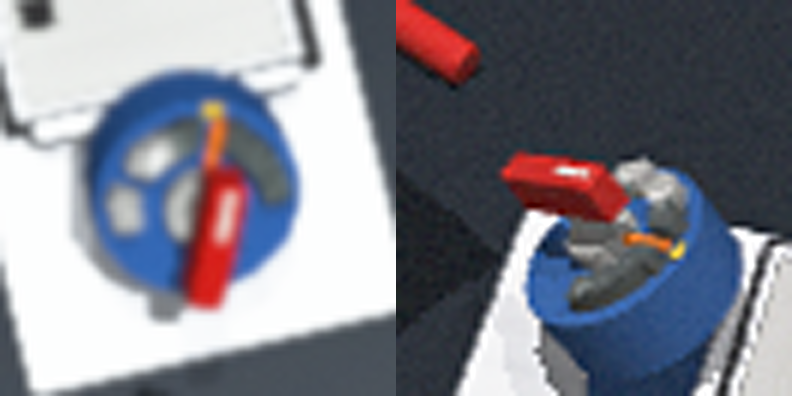

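The pin sits in the notch at the yellow mark (top ~(213,125), scene ~(675,245)). The grip height fits home (0.135 m) and the frame hasn't moved, so I'm handing in.

```bash
python3 -c "
from h import *
print(ticket.hand_in())"
```

```text
the job is handed in; nothing more can be done
None
```

I pulled the knob, turned it clockwise, let it snap home in the yellow-marked notch and let go. The last pictures show the pin seated and the jig's frame where it started; I handed the job in at about 13 s, and no verdict came back.

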